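# Weigh two counterweights, seat the heavier

### The arm

A 6-joint arm with a two-finger parallel gripper is mounted at the origin on the work surface. World frame = base frame: x ahead of the robot, y to its left, z up, the work surface at z = 0. Lengths are in m, angles in degrees, forces in N, time in s.
With the tool pointing down it reaches from about 0.4 to 0.825 m from the base axis. Payload 7 kg.
Tool frame: the origin (TCP) lies on the centre line of the jaws, within the pads' length; the fingertips stand 14 mm ahead of it and the grasp point (between the pads) lies 5 mm behind it; z points along the fingers, y is the line along which they close (so a half turn about z gives the same grasp; the last joint's range is limited). The gripper opens to 88 mm and grips with 3 to 60 N. Pads are 19 mm wide; open, the fingers measure 130 mm over their backs; the gripper's body (78 mm by 193 mm) begins 47 mm behind the grasp point.
Start: joints at [88.585, 20.546, 0.682, 0, -70.136, -16.507], TCP at [0.208, 0.642, 0.241] pointing down, gripper open.
Joint ranges: [-176.03, 176.03], [-82.01, 121.73], [-58.28, 71.71], [-173.87, 95.51], [-174.79, -0.11], [-173.66, 173.66]. Speed limits (degrees/s): [136.94, 136.94, 172.46, 180, 180, 180].

### API

Orientations are given as [roll, pitch, yaw] about the fixed x, y, z axes, in that order (R = Rz(yaw) Ry(pitch) Rx(roll)).
In Python, from plant import r gives the robot as it stands.
- The arm moves only by the tool send_rows, never from a script. Its argument "steps" is a list of rows, each an object with "dp": the shift along the tool's x, y, z in mm, a list of three; "roll": the turn about the tool's z in rad; "jaw": the opening in per cent of the stroke, from 0 (shut) to 100 (fully open). In form: [{"dp": [tx, ty, tz], "roll": roll, "jaw": jaw}, ...]. A call has 1 to 5 rows; each row is the pose to reach, as a shift and turn from the pose commanded when the call began, along the tool's axes at that moment; what a row does not reach only later rows make up. A row lasts 1/8 s, in which the tool goes at most 62.5 mm and 10.7 degrees, less where a joint would pass 70% of its speed; a pose out of reach is approached as far as the arm can. A call with a gripper value outside its range is refused whole. The fingers move at their own pace and stop on an object; "newtons" is the grip in N (left out, the last holds). Time passes only in rows, so rows that repeat a pose let the fingers close. It gives the time, the measured TCP pose, the force, the opening and the grip force at its end, in the units of the state.
- r.get_state(): the state, without advancing time (a new reading comes with each control period).
- r.capture(name): name is "scene" or "top" or "wrist"; returns a dict with "image" (480x640x3 uint8, blue, green, red), "K" (3x3 intrinsics, pixels), "dist" ([k1, k2, p1, p2, k3] as OpenCV has them; the pictures are not rectified), "rvec" (rotation vector, rad) and "tvec" (3), from world to camera coordinates, as OpenCV has them. Camera axes: x right, y down, z forward; pixel columns grow to the right and rows downward; lengths in m; the calibration is good to about 2 mm. A picture is of the moment at which its call begins. There is no depth.
- r.close_job(): hands the job in; it is judged then, once.
The state is a dict: "time_s": time; "joints": joint angles; "qd": joint speeds; "joint_torque": joint torques, N m; "tcp_pos": TCP position; "eef_rot": TCP orientation; "contact_force": force on the tool from outside, world axes, zero at the start; "moment": the same for the moment, N m; "gripper_width": finger opening in m; "gripper_force": force on a finger pad.
Only numpy, scipy, OpenCV 4.12 (cv2) and the standard library are available. Lean on these libraries where they do the work, as an engineer would, in place of code of your own. Each camera call takes 0.05 s, during which the arm holds its last target. There are 200 camera calls.

### The job

Find out which of the two look-alike steel counterweights is the heavier: stand one on each pan of the balance, let go of both and let the beam settle. Then take the one whose side has dropped (if they balance level, either will do) and press it down into the bored aluminium block until it is fully home on the stop inside, upright and let go, leaving the other standing on its pan. Be gentle, pressing the pans only lightly and the block no harder than about 15 N, and leave everything else on the bench alone.

Things in the scene. Friction and masses are not known exactly. Their poses are not given: they have to be found in the camera images.
- slug_a: one of two look-alike steel counterweights, standing on the bench: round body 32 mm across and 32 mm tall, its lowest 6 mm tapered to 26 mm, then a gripping neck 16 mm across from 32 to 66 mm height. Origin: centre of its underside, z up. 95 to 225 g; which one is heavier changes from start to start and cannot be seen
- slug_b: one of two look-alike steel counterweights, standing on the bench: round body 32 mm across and 32 mm tall, its lowest 6 mm tapered to 26 mm, then a gripping neck 16 mm across from 32 to 66 mm height. Origin: centre of its underside, z up. 95 to 225 g; which one is heavier changes from start to start and cannot be seen
- beam (a joint): tilt of the balance beam, rad: 0 level, positive with the right pan (the balance's -y end) down, negative with the left pan down; stops at +-0.12. Free pivot with a weak centring spring: about 4% difference in load takes it to the stop, in 2 to 4 s; a single counterweight puts it hard over
- balance: equal-arm pan balance, fixed: grey base 100 x 270 x 14 mm, aluminium beam 50 mm above the bench, along the balance's y axis, pans 110 mm either side of the pivot. Origin: centre of the base's underside; z up
- left_pan: the pan at the balance's +y end with its stem; origin at its pivot on the beam, 25 mm below the pan floor
- right_pan: the pan at the balance's -y end with its stem; origin at its pivot on the beam, 25 mm below the pan floor
- left_pan_floor (a point): centre of the floor (where a counterweight stands) of the steel pan at the balance's +y end: 60 mm flat inside, with a low rim 5 mm above the floor. The floor lies 75 mm above the bench with the beam level, 13 mm higher or lower at the stops; the pan always stays level
- right_pan_floor (a point): centre of the floor (where a counterweight stands) of the steel pan at the balance's -y end: 60 mm flat inside, with a low rim 5 mm above the floor. The floor lies 75 mm above the bench with the beam level, 13 mm higher or lower at the stops; the pan always stays level
- holder: fixed aluminium block 74 x 74 x 45 mm with one upright round bore in the middle of its top. Origin: centre of its underside, on the bore's axis; z up
- holder_hole0 (a point): centre of the bore's mouth, 45 mm above the bench. The bore is 33.5 mm across with a 1.5 mm chamfer. A counterweight goes in neck up and lands on a stiff friction-held plate, 7 to 26 mm below the mouth at first, that sinks only when pushed with about 6 N (counterweight's weight included) and stays where it is left
- stop: adjustable stop under the sinking plate; origin at the bench on the bore's axis. Set differently every time: at home the plate's top is 12 to 28 mm above the bench, 7 to 10 mm lower than it began; not shown by this pose, found by feel: past the 6 N the force rises to 9 N at once and then 15 N per mm (rubber-faced stop). A seated counterweight's shoulder is 1 mm below to 15 mm above the block's top
- telltale (a joint): reading, m, of the stop's small built-in gauge pin, out of sight inside the block: a fifth of the plate's remaining height above home, so about 0.002 at first and 0 with the plate fully home; its whole stroke is hardly more than the measuring noise
- amber_bottle: bystander: amber glass bottle, 42 mm across, 85 mm tall; origin under its centre
- beaker: bystander: glass beaker, 64 mm across, 85 mm tall; origin under its centre
- sample_jar: bystander: white jar, 48 mm across, 50 mm tall; origin under its centre
- dish: bystander: shallow glass dish, 90 mm across, 14 mm tall; origin under its centre
- spatula: bystander: spatula lying flat, 180 mm long
- wrench: bystander: small wrench lying flat, 150 mm long
- tin: bystander: plain metal can, 66 mm across, 70 mm tall; origin under its centre

How it is judged:
By the outcome, as a careful person would: the job done as asked, in the order asked, and still so for the second after the job is handed in, with the robot touching nothing.
It also fails if it takes over 72 s, if anything falls off the work surface, if the arm or the gripper's body presses on something with over 40 N, if the wrist force passes 120 N, or if a joint passes its speed limit or range.

## Working session

There is one attempt and no reset: what is moved stays moved. The work goes in short steps, Python scripts to look and compute and a tool call to move; the robot and the scene stay as the last step left them, time stands still between calls to the robot, and variables do not carry over. Pictures are saved under pics/ and viewed, at most 10 in all, crops included, and the job is handed in when it is done.

Besides the shell and the picture viewer there is one more tool, called after "Request:" as name([rows], argument=value, ...), one row to a line, values as JSON. send_rows: Moves the arm, as the interface text tells. Its arguments: {"type":"object","properties":{"steps":{"type":"array","items":{"type":"object","properties":{"dp":{"type":"array","items":{"type":"number"}},"roll":{"type":"number"},"jaw":{"type":"number"}}}},"newtons":{"type":"number"}},"required":["steps"]}

```bash
mkdir -p pics; cat > h.py <<'E'
import numpy as np, cv2
from plant import r
def ray(c,uv):
    K,d=np.array(c["K"]),np.array(c["dist"],float)
    p=cv2.undistortPoints(np.array(uv,float).reshape(-1,1,2),K,d).reshape(-1,2)
    R,_=cv2.Rodrigues(np.array(c["rvec"],float)); t=np.array(c["tvec"],float).ravel()
    D=np.c_[p,np.ones(len(p))]@R
    return -R.T@t, D
def onz(c,uv,z):
    o,D=ray(c,uv); return o+D*((z-o[2])/D[:,2])[:,None]
def proj(c,P):
    return cv2.projectPoints(np.array(P,float).reshape(-1,1,3),np.array(c["rvec"],float),np.array(c["tvec"],float),np.array(c["K"]),np.array(c["dist"],float))[0].reshape(-1,2)
E
python3 - <<'E'
from h import *
for n in ("top","scene"):
    c=r.capture(n); cv2.imwrite(f"pics/{n}0.png",c["image"]); print(n,ray(c,[[320,240]])[0], c["K"])
print(r.get_state())
E
```

```text
top [ 0.40229501 -0.01690383  1.04176742] [[510.25180193   0.         320.68542642]
 [  0.         510.25180193 236.30828361]
 [  0.           0.           1.        ]]
scene [1.14982018 0.36173529 0.56385091] [[500.94943368   0.         314.69715475]
 [  0.         500.94943368 238.04253506]
 [  0.           0.           1.        ]]
{'time_s': 0.1, 'joints': array([ 8.85876666e+01,  2.05864012e+01,  6.38970343e-01, -1.60418111e-02,
       -7.01373176e+01, -1.65087383e+01]), 'qd': array([ 0.07485437, -0.02153846,  0.22047181,  0.06296736, -0.04352772,
       -0.03384046]), 'joint_torque': array([-1.63155983e-03, -5.84160447e+01,  2.93749970e+01,  7.01568067e+00,
        1.01555811e-02, -5.74494743e-05]), 'tcp_pos': array([0.20758693, 0.6418428 , 0.2397318 ]), 'eef_rot': array([ 1.79914459e+02, -9.62468509e-03, -1.79265261e+01]), 'contact_force': array([-1.06921143, -0.02556378, -0.28382528]), 'moment': array([-0.01500065, -0.02943006,  0.01913899]), 'gripper_force': 0.0, 'gripper_width': 0.087792165416105}
```

View pics/top0.png

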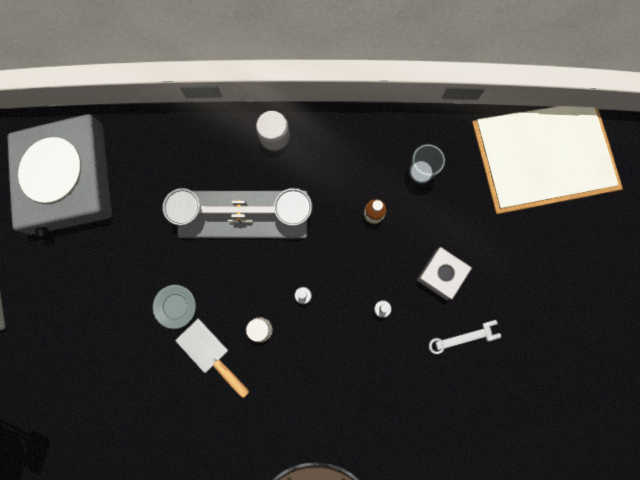

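View pics/scene0.png

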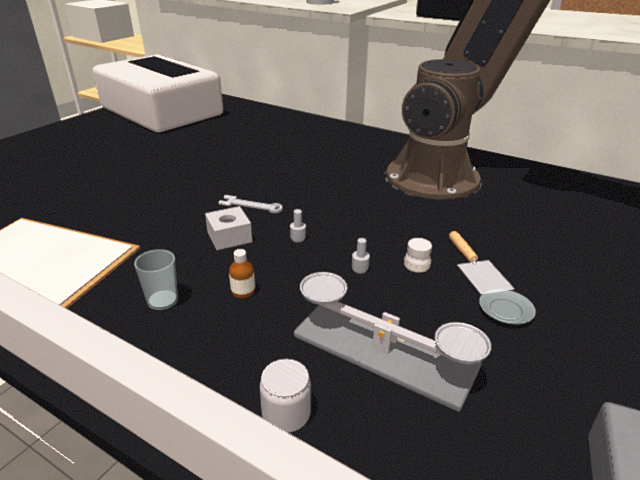

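The top view shows slugs at about (303,296) and (383,309), the holder bore at (446,272), and pans at (182,207) and (293,207). The scene view agrees, with the beam near level. Next I measure these.

```bash
python3 - <<'E'
from h import *
T=cv2.imread("pics/top0.png"); c=r.capture("top"); s=r.capture("scene"); S=s["image"]
def blobs(im,box,th,lo=True):
    x0,y0,x1,y1=box; g=cv2.cvtColor(im,6)[y0:y1,x0:x1]
    m=((g>th) if lo else (g<th)).astype(np.uint8)
    n,l,st,ce=cv2.connectedComponentsWithStats(m)
    return [(st[i].tolist(),(ce[i]+[x0,y0]).round(1)) for i in range(1,n) if st[i,4]>15]
for nm,b,th in (("s1",(288,280,318,312),90),("s2",(368,294,398,324),90),("hold",(410,240,480,305),120)):
    for st,ce in blobs(T,b,th): print(nm,st,ce,[onz(c,ce,z)[0].round(4) for z in (0.03,.045,.066)])
print("bore",[(st,ce,onz(c,ce,.045)) for st,ce in blobs(T,(430,256,462,288),100,False)])
for nm,b in (("L",(160,185,205,230)),("R",(272,185,316,230))):
    g=cv2.cvtColor(T,6)[b[1]:b[3],b[0]:b[2]]
    ci=cv2.HoughCircles(cv2.resize(g,None,fx=4,fy=4,interpolation=2),3,1.5,200,param1=150,param2=20,minRadius=55,maxRadius=90)
    q=ci[0,0]; ce=(q[:2]+.5)/4-.5+b[:2]; print(nm,ce,q[2]/4,[onz(c,ce,z)[0].round(4) for z in (.067,.08,.093)])
# neck tops in scene
for nm,b in (("s1",(345,230,378,280)),("s2",(285,203,312,248))):
    print(nm,blobs(S,b,100))
cr=[cv2.resize(T[y:y+60,x:x+60],None,fx=4,fy=4,interpolation=2) for x,y in ((275,265),(355,280),(415,240))]
cr+=[cv2.resize(T[185:235,155:320],None,fx=4,fy=4,interpolation=2)]
o=np.zeros((450,720,3),np.uint8); o[:240]=np.hstack(cr[:3]); o[245:445,:660]=cr[3]; cv2.imwrite("pics/crop.png",o)
E
```

```text
s1 [7, 7, 17, 17, 226] [302.7 294.9] [array([0.4538, 0.0285, 0.03  ]), array([0.4531, 0.0278, 0.045 ]), array([0.452 , 0.0268, 0.066 ])]
s2 [6, 6, 18, 17, 228] [382.5 308.2] [array([ 0.4288, -0.1292,  0.03  ]), array([ 0.4284, -0.1275,  0.045 ]), array([ 0.4279, -0.1252,  0.066 ])]
hold [10, 7, 51, 52, 1246] [445.5 272.6] [array([ 0.4999, -0.2564,  0.03  ]), array([ 0.4984, -0.2529,  0.045 ]), array([ 0.4964, -0.2479,  0.066 ])]
bore [([25, 0, 7, 4, 18], array([458.9, 257.1]), array([[ 0.52936193, -0.28069688,  0.045     ]])), ([9, 9, 15, 16, 189], array([445.9, 272.5]), array([[ 0.49863385, -0.25365666,  0.045     ]]))]
L [180.0625 206.9375] 17.9875 [array([0.6223, 0.2731, 0.067 ]), array([0.6193, 0.2692, 0.08  ]), array([0.6164, 0.2653, 0.093 ])]
R [292.0625 206.1875] 16.675 [array([0.6248, 0.0502, 0.067 ]), array([0.6218, 0.0493, 0.08  ]), array([0.6188, 0.0484, 0.093 ])]
s1 [([7, 8, 18, 35, 432], array([360.1, 256.9]))]
s2 [([5, 6, 16, 33, 356], array([297.3, 226.9]))]
```

View pics/crop.png

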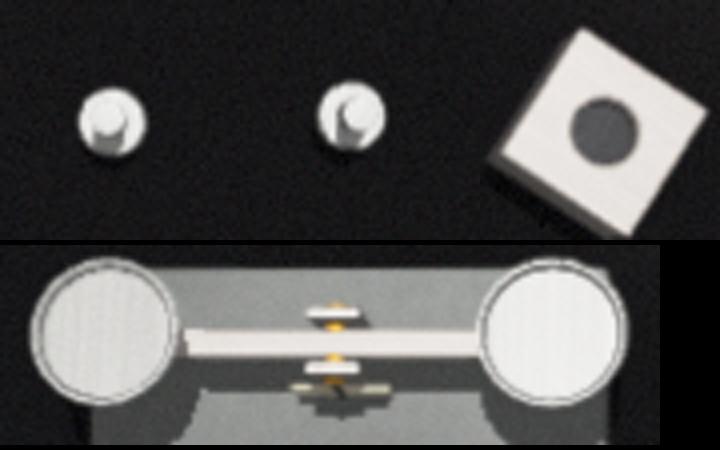

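The crops confirm clean circles: body outlines at (303,295.5) and (383,309), the bore at (446,272.5), and pan centres at (181,206.5) and (293,206.8). I start the approach towards the nearer slug.

Request:
send_rows([
  {"dp": [38,46,4],"roll": -0.063,"jaw": 60},
  {"dp": [76,92,8],"roll": -0.126,"jaw": 60},
  {"dp": [114,138,12],"roll": -0.188,"jaw": 60},
  {"dp": [152,184,16],"roll": -0.25,"jaw": 60},
  {"dp": [190,229,20],"roll": -0.313,"jaw": 60},
], newtons=20)

```text
time_s: 0.82
tcp_pos: [0.3184, 0.3639, 0.2205]
eef_rot: [-180.0, -0.0, 0.2]
contact_force: [1.7, -0.4, -0.0]
gripper_width: 0.0532
gripper_force: 0.0
```

```bash
python3 - <<'E'
from h import *
s=r.get_state(); print(s["tcp_pos"],s["eef_rot"],s["time_s"])
T=r.capture("top"); S=r.capture("scene")
def tri(a,b):
    o1,d1=ray(T,[a]);o2,d2=ray(S,[b]);d1=d1[0];d2=d2[0]
    k=np.linalg.lstsq(np.c_[d1,-d2],o2-o1,rcond=None)[0]; p,q=o1+k[0]*d1,o2+k[1]*d2
    return ((p+q)/2).round(4),np.linalg.norm(p-q).round(4)
cv2.imwrite("pics/s1.png",S["image"])
print("L",tri([181,206.5],[462,343]),"R",tri([293,206.8],[324,288.5]))
print("s1 top",tri([302.2,293.2],[361.5,240.5]))
for P in ([.62,.269,.08],[.62,.049,.08]): print(proj(S,[P]),proj(T,[P]))
E
```

```text
[0.31838264 0.3639333  0.22052786] [-1.79983499e+02 -9.31956188e-03  1.53336669e-01] 0.825
L (array([0.6213, 0.2695, 0.0745]), np.float64(0.0009)) R (array([0.6212, 0.0493, 0.0739]), np.float64(0.0031))
s1 top (array([0.4548, 0.029 , 0.0645]), np.float64(0.0025))
[[462.26910272 339.33353867]] [[180.19074289 206.60521795]]
[[323.31632104 284.84929931]] [[292.21446233 207.0934916 ]]
```

Request:
send_rows([
  {"dp": [23,57,5],"roll": 0,"jaw": 60},
  {"dp": [46,114,10],"roll": 0,"jaw": 60},
  {"dp": [69,171,20],"roll": 0,"jaw": 60},
  {"dp": [92,228,30],"roll": 0,"jaw": 60},
  {"dp": [115,285,40],"roll": 0,"jaw": 60},
])

```text
time_s: 1.55
tcp_pos: [0.4338, 0.0795, 0.1807]
eef_rot: [-180.0, -0.1, 0.0]
contact_force: [1.3, 0.7, -0.4]
gripper_width: 0.0528
gripper_force: 0.0
```

Request:
send_rows([
  {"dp": [20,50,30],"roll": 0,"jaw": 60},
  {"dp": [20,50,30],"roll": 0,"jaw": 60},
])

```text
time_s: 1.8
tcp_pos: [0.4524, 0.0275, 0.1484]
eef_rot: [179.9, 0.2, -0.3]
contact_force: [0.1, 0.5, 0.2]
gripper_width: 0.0528
gripper_force: 0.0
```

```bash
python3 - <<'E'
from h import *
c=r.capture("wrist"); cv2.imwrite("pics/w1.png",c["image"]); s=r.get_state(); print(s["tcp_pos"],s["eef_rot"])
print(ray(c,[[320,240]])); print(proj(c,[[.4535,.0285,0.066],[.4535,.0285,0.032]]))
E
```

```text
[0.45289038 0.0290929  0.14950415] [ 1.79930695e+02  1.31565619e-01 -2.30900619e-01]
(array([0.5336306 , 0.02687069, 0.29119782]), array([[-0.30892076,  0.00118263, -0.95112723]]))
[[318.07200404 249.78666461]
 [318.27830519 235.01375136]]
```

View pics/w1.png

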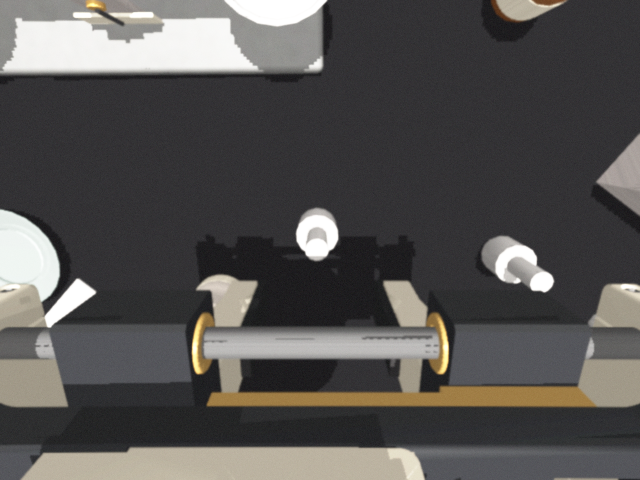

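The wrist view puts slug 1's neck top at (317,250), within 1 px of the prediction, and slug 2's at about (542,282). I go down and grip slug 1.

Request:
send_rows([
  {"dp": [0,0,50],"roll": 0,"jaw": 60},
  {"dp": [0,0,95],"roll": 0,"jaw": 60},
  {"dp": [0,0,99],"roll": 0,"jaw": 60},
  {"dp": [0,0,99],"roll": 0,"jaw": 0},
  {"dp": [0,0,99],"roll": 0,"jaw": 0},
], newtons=25)

```text
time_s: 2.48
tcp_pos: [0.4544, 0.0319, 0.0534]
eef_rot: [-179.9, -0.2, 0.1]
contact_force: [0.2, -0.6, -0.2]
gripper_width: 0.038
gripper_force: 0.0
```

Request:
send_rows([
  {"dp": [0,0,0],"roll": 0,"jaw": 0},
  {"dp": [0,0,0],"roll": 0,"jaw": 0},
])

```text
time_s: 2.72
tcp_pos: [0.4535, 0.0311, 0.0524]
eef_rot: [-180.0, -0.1, 0.0]
contact_force: [-0.1, -0.1, 0.8]
gripper_width: 0.0183
gripper_force: 0.0
```

```bash
python3 - <<'E'
from h import *
s=r.get_state(); print(s["tcp_pos"],s["eef_rot"],s["gripper_width"],s["gripper_force"],s["contact_force"])
import cv2
I=cv2.imread("pics/w1.png")
# slug b from w1 using saved camera: re-derive pose relative to the present one
c=r.capture("top")
for z,uv in ((.066,[385.2-1.2,306.8]),(.032,[383,309])): print(onz(c,[uv],z))
E
```

```text
[0.45351487 0.03111429 0.05235629] [-1.79957405e+02 -8.23235296e-02  1.34616635e-02] 0.018269717838604222 0.0 [-0.11731774 -0.06010951  0.75551045]
[[ 0.43052769 -0.12809408  0.066     ]]
[[ 0.4271906  -0.12996798  0.032     ]]
```

Request:
send_rows([
  {"dp": [0,0,0],"roll": 0,"jaw": 0},
  {"dp": [0,0,0],"roll": 0,"jaw": 0},
])

```text
time_s: 3.02
tcp_pos: [0.4535, 0.031, 0.052]
eef_rot: [-180.0, -0.0, 0.0]
contact_force: [-0.8, -0.7, 6.6]
gripper_width: 0.0142
gripper_force: 25.0
```

Request:
send_rows([
  {"dp": [0,0,-40],"roll": 0,"jaw": 0},
  {"dp": [0,0,-90],"roll": 0,"jaw": 0},
  {"dp": [0,0,-110],"roll": 0,"jaw": 0},
  {"dp": [0,0,-110],"roll": 0,"jaw": 0},
])

```text
time_s: 3.52
tcp_pos: [0.4537, 0.0312, 0.1627]
eef_rot: [-179.9, -0.1, 0.0]
contact_force: [0.4, 0.1, -1.9]
gripper_width: 0.0143
gripper_force: 25.0
```

```bash
python3 - <<'E'
from h import *
c=r.capture("scene"); cv2.imwrite("pics/s2.png",c["image"])
s=r.get_state(); print(s["tcp_pos"],s["eef_rot"],s["gripper_width"],s["gripper_force"],s["contact_force"])
w=r.capture("wrist"); cv2.imwrite("pics/w2.png",w["image"])
x=np.vstack([cv2.resize(c["image"],(400,300)),cv2.resize(w["image"],(400,300))]); cv2.imwrite("pics/x2.png",x)
E
```

```text
[0.45279882 0.03089817 0.16131371] [-1.79961688e+02 -1.24214529e-02 -1.23533789e-02] 0.014416021005656934 24.95682656764984 [-0.53102079  0.42065102 -1.14621092]
```

View pics/x2.png

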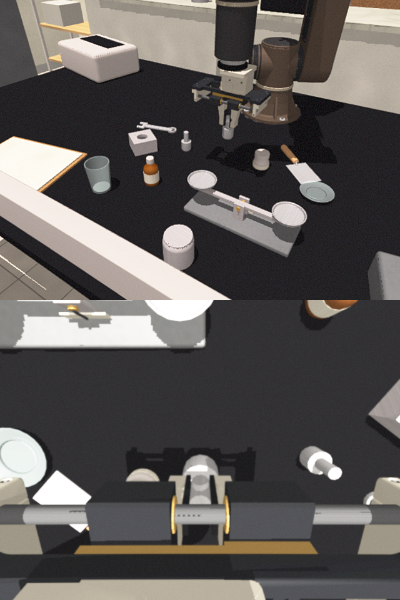

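Request:
send_rows([
  {"dp": [33,-48,-20],"roll": 0,"jaw": 0},
  {"dp": [67,-95,-20],"roll": 0,"jaw": 0},
  {"dp": [101,-143,-20],"roll": 0,"jaw": 0},
  {"dp": [134,-191,-20],"roll": 0,"jaw": 0},
  {"dp": [168,-238,-20],"roll": 0,"jaw": 0},
])

```text
time_s: 4.25
tcp_pos: [0.6212, 0.2701, 0.1787]
eef_rot: [179.9, 0.2, 0.0]
contact_force: [1.3, -0.7, -1.6]
gripper_width: 0.0141
gripper_force: 25.0
```

Request:
send_rows([
  {"dp": [0,0,0],"roll": 0,"jaw": 0},
  {"dp": [0,0,10],"roll": 0,"jaw": 0},
])

```text
time_s: 4.5
tcp_pos: [0.6205, 0.2687, 0.1692]
eef_rot: [179.9, 0.1, 0.0]
contact_force: [-0.9, -1.6, -1.8]
gripper_width: 0.0146
gripper_force: 25.0
```

```bash
python3 - <<'E'
from h import *
c=r.capture("top"); w=r.capture("wrist"); s=r.get_state(); print(s["tcp_pos"],s["eef_rot"],s["contact_force"])
x=np.hstack([cv2.resize(c["image"][150:270,120:340],None,fx=1.8,fy=1.8),np.zeros((216,4,3),np.uint8),cv2.resize(w["image"],(288,216))]); 
cv2.imwrite("pics/x3.png",np.vstack([x,]))
cv2.imwrite("pics/w3.png",w["image"])
print(proj(w,[[.621,.2695,.075],[.621,.2695+.03,.08],[.621,.2695-.03,.08],[.651,.2695,.08]]))
E
```

```text
[0.61938895 0.26749402 0.16872829] [ 1.79869975e+02  2.24994298e-01 -3.54832982e-02] [-0.90638293  0.13026295 -1.90912878]
[[317.20417834 244.31102292]
 [273.92224909 246.64124246]
 [360.38246604 246.60324034]
 [317.04172817 204.18277337]]
```

View pics/w3.png

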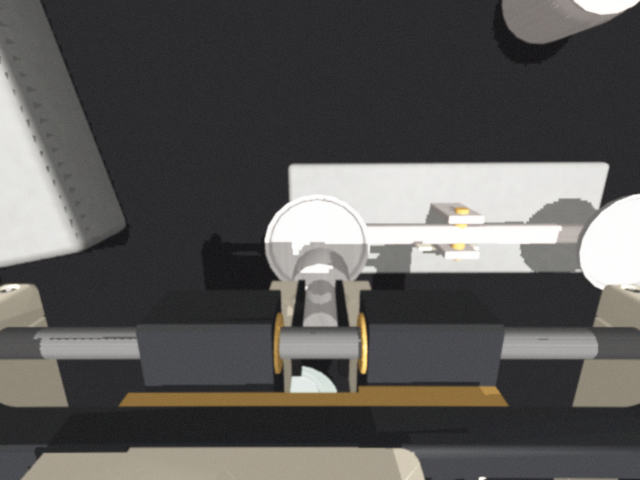

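The left pan's rim spans columns 266–369 with its top at row 196, as predicted, and the slug is centred over it. I lower it.

Request:
send_rows([
  {"dp": [1,0,25],"roll": 0,"jaw": 0},
  {"dp": [1,0,36],"roll": 0,"jaw": 0},
  {"dp": [1,0,40],"roll": 0,"jaw": 0},
  {"dp": [1,0,43],"roll": 0,"jaw": 0},
  {"dp": [1,0,45],"roll": 0,"jaw": 0},
])

```text
time_s: 5.22
tcp_pos: [0.6223, 0.269, 0.1271]
eef_rot: [-180.0, -0.0, 0.0]
contact_force: [-0.4, 0.8, -1.2]
gripper_width: 0.0142
gripper_force: 25.0
```

Request:
send_rows([
  {"dp": [0,0,2],"roll": 0,"jaw": 0},
  {"dp": [0,0,4],"roll": 0,"jaw": 0},
  {"dp": [0,0,6],"roll": 0,"jaw": 0},
  {"dp": [0,0,7.5],"roll": 0,"jaw": 0},
  {"dp": [0,0,7.5],"roll": 0,"jaw": 0},
])

```text
time_s: 5.85
tcp_pos: [0.622, 0.2689, 0.1188]
eef_rot: [180.0, 0.0, 0.0]
contact_force: [-0.5, 0.2, -0.9]
gripper_width: 0.0145
gripper_force: 25.0
```

Request:
send_rows([
  {"dp": [0,0,1],"roll": 0,"jaw": 0},
  {"dp": [0,0,2],"roll": 0,"jaw": 0},
  {"dp": [0,0,3],"roll": 0,"jaw": 0},
  {"dp": [0,0,3],"roll": 0,"jaw": 0},
])

```text
time_s: 6.35
tcp_pos: [0.622, 0.2689, 0.1159]
eef_rot: [180.0, 0.0, 0.0]
contact_force: [0.7, -0.6, -1.6]
gripper_width: 0.0146
gripper_force: 25.0
```

Request:
send_rows([
  {"dp": [0,0,0.7],"roll": 0,"jaw": 0},
  {"dp": [0,0,0.7],"roll": 0,"jaw": 0},
])

```text
time_s: 6.6
tcp_pos: [0.622, 0.2689, 0.1153]
eef_rot: [180.0, 0.0, 0.0]
contact_force: [0.4, -0.5, -1.7]
gripper_width: 0.0146
gripper_force: 25.0
```

```bash
python3 - <<'E'
from h import *
c=r.capture("scene"); s=r.get_state(); print(s["tcp_pos"],s["contact_force"],s["time_s"])
cv2.imwrite("pics/x4.png",cv2.resize(c["image"][200:420,260:520],None,fx=2,fy=2))
E
```

```text
[0.62205288 0.26893915 0.11535268] [ 0.0217362  -0.61764172 -1.7883588 ] 6.65
```

View pics/x4.png

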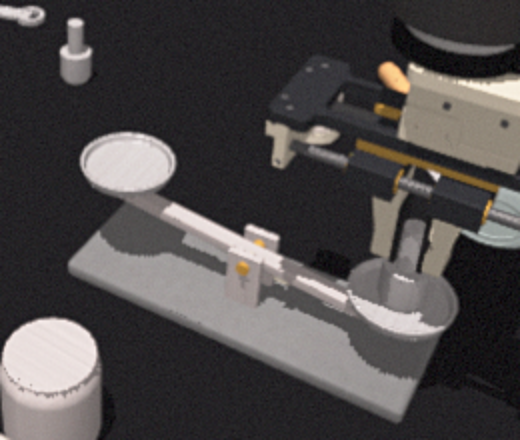

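The scene crop shows the slug inside the left pan at about (405,290), with that side already pressed nearly to the stop. I go a touch lower and then release.

Request:
send_rows([
  {"dp": [0,0,0.5],"roll": 0,"jaw": 0},
  {"dp": [0,0,1],"roll": 0,"jaw": 0},
  {"dp": [0,0,1],"roll": 0,"jaw": 0},
])

```text
time_s: 7.02
tcp_pos: [0.622, 0.2689, 0.1143]
eef_rot: [180.0, 0.0, 0.0]
contact_force: [0.7, -0.9, -1.7]
gripper_width: 0.0145
gripper_force: 25.0
```

Request:
send_rows([
  {"dp": [0,0,0.5],"roll": 0,"jaw": 0},
  {"dp": [0,0,1],"roll": 0,"jaw": 0},
  {"dp": [0,0,1],"roll": 0,"jaw": 0},
])

```text
time_s: 7.4
tcp_pos: [0.6222, 0.2689, 0.1139]
eef_rot: [-180.0, -0.0, 0.0]
contact_force: [-0.8, -0.6, 3.5]
gripper_width: 0.014
gripper_force: 25.0
```

Request:
send_rows([
  {"dp": [0,0,-0.6],"roll": 0,"jaw": 0},
  {"dp": [0,0,-0.6],"roll": 0,"jaw": 30},
  {"dp": [0,0,-0.6],"roll": 0,"jaw": 50},
  {"dp": [0,0,-0.6],"roll": 0,"jaw": 50},
  {"dp": [0,0,-0.6],"roll": 0,"jaw": 50},
])

```text
time_s: 8.02
tcp_pos: [0.6221, 0.2689, 0.1139]
eef_rot: [180.0, 0.0, 0.0]
contact_force: [-0.4, 0.1, 1.1]
gripper_width: 0.0428
gripper_force: 0.0
```

Request:
send_rows([
  {"dp": [0,0,-20],"roll": 0,"jaw": 60},
  {"dp": [0,0,-60],"roll": 0,"jaw": 60},
  {"dp": [0,0,-80],"roll": 0,"jaw": 60},
])

```text
time_s: 8.4
tcp_pos: [0.6229, 0.2693, 0.1964]
eef_rot: [-179.9, -0.1, 0.0]
contact_force: [-0.3, 0.2, -0.0]
gripper_width: 0.0527
gripper_force: 0.0
```

Request:
send_rows([
  {"dp": [-23,55,0],"roll": 0,"jaw": 60},
  {"dp": [-45,110,0],"roll": 0,"jaw": 60},
  {"dp": [-68,165,0],"roll": 0,"jaw": 60},
  {"dp": [-90,220,0],"roll": 0,"jaw": 60},
  {"dp": [-113,275,0],"roll": 0,"jaw": 60},
])

```text
time_s: 9.02
tcp_pos: [0.5082, -0.0076, 0.1943]
eef_rot: [-180.0, -0.0, 0.0]
contact_force: [0.9, -0.2, 0.7]
gripper_width: 0.053
gripper_force: 0.0
```

Request:
send_rows([
  {"dp": [-40,60,10],"roll": 0,"jaw": 60},
  {"dp": [-80,122,35],"roll": 0,"jaw": 60},
  {"dp": [-80,122,35],"roll": 0,"jaw": 60},
])

```text
time_s: 9.4
tcp_pos: [0.4266, -0.13, 0.1584]
eef_rot: [-180.0, 0.0, -0.1]
contact_force: [0.9, 0.5, 0.2]
gripper_width: 0.0524
gripper_force: 0.0
```

```bash
python3 - <<'E'
from h import *
c=r.capture("wrist"); I=c["image"]; s=r.get_state(); print(s["tcp_pos"],s["eef_rot"],s["time_s"])
sc=r.capture("scene")["image"]
p=proj(c,[[.4285,-.129,.066],[.4285,-.129,.032]]); print(p)
a=I[130:330,200:440].copy()
o=np.hstack([cv2.resize(a,None,fx=1.5,fy=1.5),cv2.resize(sc[240:420,280:520],(400,300))]); cv2.imwrite("pics/x5.png",o)
E
```

```text
[ 0.42535147 -0.13075563  0.15764605] [-1.79984929e+02  1.35010579e-01 -1.22821594e-01] 9.45
[[318.46863649 244.41289312]
 [318.71046345 230.8950305 ]]
```

View pics/x5.png

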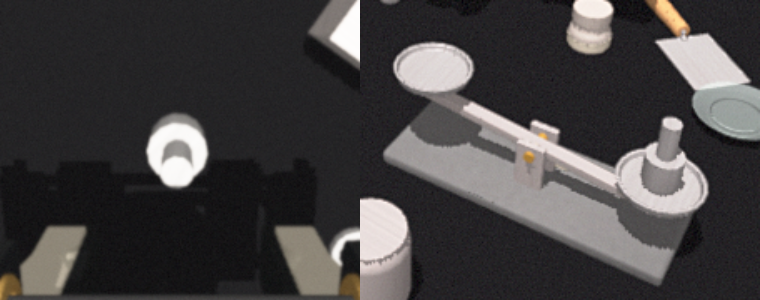

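Slug 1 stands upright in the left pan, which is hard down. Slug 2's neck top is at (318,244.7) in the wrist view, matching the prediction and centred between the fingers. I grip it.

Request:
send_rows([
  {"dp": [2,-1,50],"roll": 0,"jaw": 60},
  {"dp": [2,-1,95],"roll": 0,"jaw": 60},
  {"dp": [2,-1,106],"roll": 0,"jaw": 60},
  {"dp": [2,-1,106],"roll": 0,"jaw": 20},
  {"dp": [2,-1,106],"roll": 0,"jaw": 0},
])

```text
time_s: 10.12
tcp_pos: [0.4326, -0.1269, 0.0544]
eef_rot: [-180.0, -0.1, 0.0]
contact_force: [-0.1, 0.0, 0.8]
gripper_width: 0.0378
gripper_force: 0.0
```

Request:
send_rows([
  {"dp": [0,0,0],"roll": 0,"jaw": 0},
  {"dp": [0,0,0],"roll": 0,"jaw": 0},
  {"dp": [0,0,0],"roll": 0,"jaw": 0},
  {"dp": [0,0,0],"roll": 0,"jaw": 0},
  {"dp": [0,0,0],"roll": 0,"jaw": 0},
])

```text
time_s: 10.75
tcp_pos: [0.4316, -0.1271, 0.0534]
eef_rot: [180.0, -0.0, 0.0]
contact_force: [-0.9, 0.4, 7.1]
gripper_width: 0.0142
gripper_force: 25.0
```

Request:
send_rows([
  {"dp": [0,0,-30],"roll": 0,"jaw": 0},
  {"dp": [0,0,-80],"roll": 0,"jaw": 0},
  {"dp": [0,0,-125],"roll": 0,"jaw": 0},
])

```text
time_s: 11.12
tcp_pos: [0.4307, -0.1271, 0.1793]
eef_rot: [-180.0, 0.0, 0.0]
contact_force: [1.7, -0.3, -0.8]
gripper_width: 0.0143
gripper_force: 25.0
```

Request:
send_rows([
  {"dp": [38,-35,0],"roll": 0,"jaw": 0},
  {"dp": [76,-70,0],"roll": 0,"jaw": 0},
  {"dp": [115,-106,0],"roll": 0,"jaw": 0},
  {"dp": [153,-141,0],"roll": 0,"jaw": 0},
  {"dp": [191,-176,0],"roll": 0,"jaw": 0},
])

```text
time_s: 11.75
tcp_pos: [0.6228, 0.0501, 0.1774]
eef_rot: [180.0, 0.1, 0.0]
contact_force: [0.9, -0.1, -1.1]
gripper_width: 0.0142
gripper_force: 25.0
```

Request:
send_rows([
  {"dp": [0,0,0],"roll": 0,"jaw": 0},
  {"dp": [0,0,10],"roll": 0,"jaw": 0},
  {"dp": [0,0,10],"roll": 0,"jaw": 0},
])

```text
time_s: 12.12
tcp_pos: [0.6206, 0.0481, 0.1666]
eef_rot: [180.0, 0.2, -0.0]
contact_force: [0.2, -0.7, -0.3]
gripper_width: 0.0141
gripper_force: 25.0
```

```bash
python3 - <<'E'
from h import *
w=r.capture("wrist"); s=r.get_state(); print(s["tcp_pos"],s["eef_rot"],s["contact_force"])
x=s["tcp_pos"]
sc=r.capture("scene")["image"]
cv2.imwrite("pics/x6.png",np.hstack([cv2.resize(w["image"][150:350,200:440],None,fx=1.6,fy=1.6),cv2.resize(sc[180:360,260:500],(384,320))[:320]]))
print(proj(w,[[.621,.0493,.093],[.656,.0493,.093],[.621,.0493+.035,.093],[.621,.0493-.035,.093],[x[0],x[1],x[2]-.053]]))
E
```

```text
[0.62103762 0.04808539 0.1673693 ] [ 1.79977321e+02  8.20572635e-02 -3.44795352e-02] [ 0.67547743 -0.43810548 -0.87444109]
[[317.8908198  255.43215098]
 [317.77186078 203.0283326 ]
 [264.5841548  255.43806526]
 [371.21280974 255.43309662]
 [319.68939607 267.84921793]]
```

View pics/x6.png

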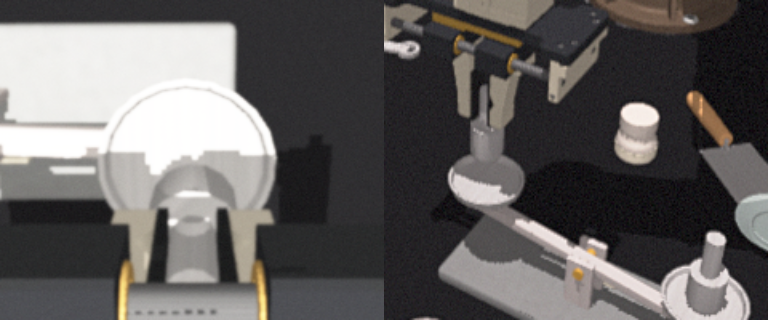

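Slug 2 hangs over the raised right pan (rim columns 261–372, as predicted), within 2 mm of centre. I lower it gently.

Request:
send_rows([
  {"dp": [1,0,12],"roll": 0,"jaw": 0},
  {"dp": [1,0,19],"roll": 0,"jaw": 0},
  {"dp": [1,0,22],"roll": 0,"jaw": 0},
  {"dp": [1,0,23],"roll": 0,"jaw": 0},
  {"dp": [1,0,23],"roll": 0,"jaw": 0},
])

```text
time_s: 12.85
tcp_pos: [0.6232, 0.049, 0.1451]
eef_rot: [-180.0, -0.0, 0.0]
contact_force: [0.4, -0.1, -0.5]
gripper_width: 0.0142
gripper_force: 25.0
```

Request:
send_rows([
  {"dp": [0,0,0.7],"roll": 0,"jaw": 0},
  {"dp": [0,0,1.4],"roll": 0,"jaw": 0},
  {"dp": [0,0,1.4],"roll": 0,"jaw": 0},
])

```text
time_s: 13.22
tcp_pos: [0.6231, 0.0489, 0.1436]
eef_rot: [-180.0, 0.0, 0.0]
contact_force: [-0.4, 0.1, -2.0]
gripper_width: 0.0143
gripper_force: 25.0
```

Request:
send_rows([
  {"dp": [0,0,1],"roll": 0,"jaw": 0},
  {"dp": [0,0,2],"roll": 0,"jaw": 0},
  {"dp": [0,0,3],"roll": 0,"jaw": 0},
  {"dp": [0,0,3],"roll": 0,"jaw": 0},
])

```text
time_s: 13.72
tcp_pos: [0.6232, 0.0489, 0.1406]
eef_rot: [180.0, -0.0, 0.0]
contact_force: [0.1, -1.1, 0.9]
gripper_width: 0.0141
gripper_force: 25.0
```

Request:
send_rows([
  {"dp": [0,0,1],"roll": 0,"jaw": 0},
  {"dp": [0,0,1],"roll": 0,"jaw": 0},
])

```text
time_s: 13.98
tcp_pos: [0.6231, 0.0488, 0.1396]
eef_rot: [180.0, -0.0, 0.0]
contact_force: [0.5, -0.7, 0.6]
gripper_width: 0.0141
gripper_force: 25.0
```

```bash
python3 - <<'E'
from h import *
f=[]
for _ in range(4):
    r.capture("scene"); f.append(r.get_state()["contact_force"][2])
print(f,r.get_state()["tcp_pos"])
E
```

```text
[np.float64(0.27222197380254565), np.float64(1.1416531409060429), np.float64(0.8433396991287518), np.float64(1.3142203867031532)] [0.6231384  0.04889569 0.13959731]
```

Slug 2's weight is now carried by the pan, so I release it, retract and let the beam settle.

Request:
send_rows([
  {"dp": [0,0,0],"roll": 0,"jaw": 30},
  {"dp": [0,0,0],"roll": 0,"jaw": 60},
  {"dp": [0,0,0],"roll": 0,"jaw": 60},
  {"dp": [0,0,-20],"roll": 0,"jaw": 60},
  {"dp": [0,0,-70],"roll": 0,"jaw": 60},
])

```text
time_s: 14.8
tcp_pos: [0.6215, 0.0486, 0.2077]
eef_rot: [179.9, 0.3, -0.0]
contact_force: [0.5, -0.2, 0.7]
gripper_width: 0.0518
gripper_force: 0.0
```

Request:
send_rows([
  {"dp": [-10,-30,0],"roll": 0,"jaw": 60},
  {"dp": [-20,-60,0],"roll": 0,"jaw": 60},
  {"dp": [-30,-85,0],"roll": 0,"jaw": 60},
  {"dp": [-40,-110,0],"roll": 0,"jaw": 60},
  {"dp": [-40,-110,0],"roll": 0,"jaw": 60},
])

```text
time_s: 15.42
tcp_pos: [0.5826, 0.1604, 0.2097]
eef_rot: [-180.0, -0.0, 0.1]
contact_force: [0.6, -0.7, -0.6]
gripper_width: 0.0528
gripper_force: 0.0
```

Request:
send_rows([
  {"dp": [0,0,0]},
  {"dp": [0,0,0]},
  {"dp": [0,0,0]},
  {"dp": [0,0,0]},
  {"dp": [0,0,0],"roll": 0,"jaw": 60},
])

```text
invalid input
```

Request:
send_rows([
  {"dp": [0,0,0],"roll": 0,"jaw": 60},
  {"dp": [0,0,0],"roll": 0,"jaw": 60},
  {"dp": [0,0,0],"roll": 0,"jaw": 60},
  {"dp": [0,0,0],"roll": 0,"jaw": 60},
  {"dp": [0,0,0],"roll": 0,"jaw": 60},
])

```text
time_s: 16.05
tcp_pos: [0.5832, 0.1587, 0.2096]
eef_rot: [-180.0, -0.0, -0.0]
contact_force: [-0.2, -0.4, -0.6]
gripper_width: 0.0523
gripper_force: 0.0
```

Request:
send_rows([
  {"dp": [0,0,0],"roll": 0,"jaw": 60},
  {"dp": [0,0,0],"roll": 0,"jaw": 60},
  {"dp": [0,0,0],"roll": 0,"jaw": 60},
  {"dp": [0,0,0],"roll": 0,"jaw": 60},
  {"dp": [0,0,0],"roll": 0,"jaw": 60},
])

```text
time_s: 16.68
tcp_pos: [0.5831, 0.1589, 0.2096]
eef_rot: [180.0, 0.0, 0.0]
contact_force: [0.1, 0.4, 0.1]
gripper_width: 0.0526
gripper_force: 0.0
```

Request:
send_rows([
  {"dp": [0,0,0],"roll": 0,"jaw": 60},
  {"dp": [0,0,0],"roll": 0,"jaw": 60},
  {"dp": [0,0,0],"roll": 0,"jaw": 60},
  {"dp": [0,0,0],"roll": 0,"jaw": 60},
  {"dp": [0,0,0],"roll": 0,"jaw": 60},
])

```text
time_s: 17.3
tcp_pos: [0.5831, 0.1589, 0.2096]
eef_rot: [-180.0, 0.0, 0.0]
contact_force: [-1.0, -0.3, -0.2]
gripper_width: 0.0526
gripper_force: 0.0
```

```bash
python3 - <<'E'
from h import *
c=r.capture("scene"); s=r.get_state(); print(s["tcp_pos"],s["eef_rot"],s["time_s"],s["gripper_width"])
t=r.capture("top")["image"]
cv2.imwrite("pics/sc7.png",c["image"])
cv2.imwrite("pics/x7.png",np.vstack([cv2.resize(c["image"][200:420,260:520],None,fx=1.5,fy=1.5),cv2.resize(t[170:250,150:330],(390,173))]))
for z in (.062,.075,.088): print(z,proj(c,[[.621,.2695,z+.005],[.621,.0493,z+.005]]).round(1).tolist())
E
```

```text
[0.58307472 0.15893866 0.2096019 ] [-1.79996483e+02 -3.64379414e-03  1.43068627e-02] 17.35 0.052788400362333024
0.062 [[460.8, 346.9], [323.0, 291.8]]
0.075 [[462.4, 339.9], [323.1, 285.3]]
0.088 [[464.0, 332.8], [323.3, 278.6]]
```

View pics/x7.png

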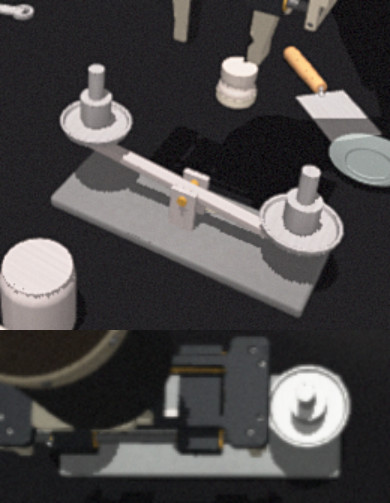

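The left pan's rim centre is at (461,348) and the right's at (324,280) in the full frame, so left is hard down (62 mm) and right is up (88 mm). I move above slug 1 while waiting longer, then check numerically that the beam has stayed put.

Request:
send_rows([
  {"dp": [10,-28,0],"roll": 0,"jaw": 60},
  {"dp": [20,-56,0],"roll": 0,"jaw": 60},
  {"dp": [30,-84,0],"roll": 0,"jaw": 60},
  {"dp": [39,-110,0],"roll": 0,"jaw": 60},
  {"dp": [39,-110,0],"roll": 0,"jaw": 60},
])

```text
time_s: 18.02
tcp_pos: [0.6223, 0.2705, 0.2088]
eef_rot: [180.0, 0.0, 0.1]
contact_force: [0.4, -0.1, -1.0]
gripper_width: 0.0529
gripper_force: 0.0
```

Request:
send_rows([
  {"dp": [0,0,0],"roll": 0,"jaw": 60},
  {"dp": [0,0,0],"roll": 0,"jaw": 60},
  {"dp": [0,0,0],"roll": 0,"jaw": 60},
  {"dp": [0,0,0],"roll": 0,"jaw": 60},
  {"dp": [0,0,0],"roll": 0,"jaw": 60},
])

```text
time_s: 18.65
tcp_pos: [0.6221, 0.2688, 0.2097]
eef_rot: [-180.0, -0.0, -0.0]
contact_force: [-0.5, -0.2, 0.5]
gripper_width: 0.0522
gripper_force: 0.0
```

```bash
python3 - <<'E'
from h import *
c=r.capture("scene"); w=r.capture("wrist"); s=r.get_state(); print(s["tcp_pos"],s["eef_rot"],s["time_s"])
a=cv2.cvtColor(cv2.imread("pics/sc7.png"),6).astype(np.float32); b=cv2.cvtColor(c["image"],6).astype(np.float32)
for nm,(x0,y0,x1,y1) in (("R",(295,240,355,300)),("L",(425,310,500,375))):
    print(nm,np.abs(a-b)[y0:y1,x0:x1].mean(),cv2.phaseCorrelate(a[y0:y1,x0:x1].copy(),b[y0:y1,x0:x1].copy()))
cv2.imwrite("pics/w8.png",w["image"])
# neck top in the wrist view: predicted and measured
p=proj(w,[[.621,.2695,.128]])[0]; print("pred",p)
g=cv2.cvtColor(w["image"],6); x0,y0=int(p[0])-45,int(p[1])-40
ci=cv2.HoughCircles(cv2.resize(g[y0:y0+80,x0:x0+90],None,fx=3,fy=3,interpolation=2),3,1.5,30,param1=120,param2=18,minRadius=25,maxRadius=60)
print([( (q[:2]/3+[x0,y0]).round(1).tolist(), q[2]/3, onz(w,[q[:2]/3+[x0,y0]],.128)[0].round(4).tolist()) for q in ci[0][:4]] if ci is not None else None)
E
```

```text
[0.62203382 0.26886118 0.20959509] [-1.79998256e+02 -7.32937345e-04  7.17543768e-03] 18.75
R 3.5233333 ((0.04864372091635616, 0.021447485460761584), 0.9703231008847555)
L 10.560821 ((0.5210532270520787, 0.15975167423544434), 0.8946773228821931)
pred [318.83436392 253.64378301]
[([320.8, 236.8], np.float32(19.683334), [0.633, 0.2682, 0.128]), ([320.2, 255.2], np.float32(14.183333), [0.6198, 0.2685, 0.128]), ([299.8, 230.8], np.float32(19.133333), [0.6372, 0.2822, 0.128]), ([300.8, 243.8], np.float32(17.433334), [0.6281, 0.2817, 0.128])]
```

The beam hasn't moved since (about 4.4 s after release), so slug 1 on the left is heavier. Its neck sits at (0.620, 0.2685), and I take it.

Request:
send_rows([
  {"dp": [-2,0,45],"roll": 0,"jaw": 60},
  {"dp": [-2,0,85],"roll": 0,"jaw": 60},
  {"dp": [-2,0,94],"roll": 0,"jaw": 60},
  {"dp": [-2,0,94],"roll": 0,"jaw": 30},
  {"dp": [-2,0,94],"roll": 0,"jaw": 0},
])

```text
time_s: 19.38
tcp_pos: [0.6211, 0.2696, 0.1175]
eef_rot: [-179.9, -0.1, 0.0]
contact_force: [-0.1, -0.5, -0.9]
gripper_width: 0.0381
gripper_force: 0.0
```

Request:
send_rows([
  {"dp": [0,0,0],"roll": 0,"jaw": 0},
  {"dp": [0,0,0],"roll": 0,"jaw": 0},
  {"dp": [0,0,0],"roll": 0,"jaw": 0},
  {"dp": [0,0,0],"roll": 0,"jaw": 0},
  {"dp": [0,0,0],"roll": 0,"jaw": 0},
])

```text
time_s: 20.0
tcp_pos: [0.6204, 0.269, 0.1161]
eef_rot: [-180.0, -0.0, 0.0]
contact_force: [-0.4, -0.2, 4.2]
gripper_width: 0.0142
gripper_force: 25.0
```

Request:
send_rows([
  {"dp": [0,0,-3],"roll": 0,"jaw": 0},
  {"dp": [0,0,-8],"roll": 0,"jaw": 0},
  {"dp": [0,0,-14],"roll": 0,"jaw": 0},
  {"dp": [0,0,-20],"roll": 0,"jaw": 0},
  {"dp": [0,0,-27],"roll": 0,"jaw": 0},
], newtons=45)

```text
time_s: 20.62
tcp_pos: [0.62, 0.2688, 0.1429]
eef_rot: [180.0, 0.0, 0.0]
contact_force: [0.8, -0.8, -1.4]
gripper_width: 0.014
gripper_force: 45.0
```

Request:
send_rows([
  {"dp": [0,0,-30],"roll": 0,"jaw": 0},
  {"dp": [0,0,-75],"roll": 0,"jaw": 0},
  {"dp": [-12,52,-90],"roll": 0,"jaw": 0},
  {"dp": [-26,110,-90],"roll": 0,"jaw": 0},
  {"dp": [-40,170,-90],"roll": 0,"jaw": 0},
])

```text
time_s: 21.25
tcp_pos: [0.5795, 0.0976, 0.2332]
eef_rot: [-180.0, -0.0, 0.1]
contact_force: [0.8, -0.0, -1.1]
gripper_width: 0.0137
gripper_force: 45.0
```

Request:
send_rows([
  {"dp": [-13,58,0],"roll": 0,"jaw": 0},
  {"dp": [-27,116,0],"roll": 0,"jaw": 0},
  {"dp": [-41,174,0],"roll": 0,"jaw": 0},
  {"dp": [-54,232,0],"roll": 0,"jaw": 0},
  {"dp": [-68,290,0],"roll": 0,"jaw": 0},
])

```text
time_s: 21.88
tcp_pos: [0.5115, -0.1928, 0.2332]
eef_rot: [180.0, -0.1, 0.0]
contact_force: [1.4, -1.7, -1.0]
gripper_width: 0.0141
gripper_force: 45.0
```

Request:
send_rows([
  {"dp": [-14,59,20],"roll": 0,"jaw": 0},
  {"dp": [-14,62,50],"roll": 0,"jaw": 0},
  {"dp": [-14,62,70],"roll": 0,"jaw": 0},
  {"dp": [-14,62,70],"roll": 0,"jaw": 0},
])

```text
time_s: 22.38
tcp_pos: [0.497, -0.2532, 0.1614]
eef_rot: [-180.0, 0.2, -0.0]
contact_force: [0.4, -0.4, -0.7]
gripper_width: 0.0133
gripper_force: 45.0
```

```bash
python3 - <<'E'
from h import *
s=r.get_state(); x=s["tcp_pos"]; print(x,s["eef_rot"],s["time_s"],s["contact_force"])
w=r.capture("wrist"); g=cv2.cvtColor(w["image"],6); cv2.imwrite("pics/w9.png",w["image"])
p=proj(w,[[.4985,-.2535,.045],[.515,-.2535,.045],[.4985,-.27,.045],[.4985,-.237,.045],[x[0],x[1],x[2]-.054],[x[0],x[1]+.016,x[2]-.048],[x[0],x[1]-.016,x[2]-.048]]); print(p.round(1))
u,v=p[1]
for dv in range(-6,31,3): print(int(v)+dv,' '.join(str(k) for k in g[int(v)+dv,270:372:3]))
E
```

```text
[ 0.49697789 -0.25318037  0.16142445] [-1.79964180e+02  1.70555196e-01 -3.33171964e-02] 22.375 [ 0.35822272 -0.44609513 -0.73396239]
[[320.4 234.7]
 [320.4 213.9]
 [341.8 234.7]
 [299.1 234.7]
 [319.8 267.4]
 [292.6 271.3]
 [347.  271.3]]
207 47 43 47 230 255 255 255 255 255 255 255 255 255 255 255 255 255 255 255 255 255 255 255 255 255 255 255 255 255 254 255 254 215 178
210 42 47 138 254 255 255 255 255 255 255 255 255 255 255 255 255 254 254 255 255 255 255 255 255 255 255 255 255 255 255 254 255 255 246
213 39 71 249 255 255 255 255 255 255 255 255 255 255 254 249 221 204 197 229 249 254 255 255 255 255 255 255 255 255 255 255 254 255 255
216 46 209 254 255 255 255 254 255 255 255 255 254 244 172 143 142 141 143 146 130 184 250 255 255 255 255 255 255 255 255 255 255 255 254
219 128 253 254 254 255 255 255 255 254 255 254 238 150 139 136 141 139 143 141 141 138 146 246 255 255 255 255 255 255 255 255 255 255 255
222 246 254 254 254 254 255 255 255 255 254 245 143 137 139 139 140 144 140 139 143 137 134 144 252 255 255 255 255 255 255 255 255 255 255
225 254 255 254 254 254 254 2
[... 227 characters left out ...]
255 255 255 255 255 255
231 254 254 254 254 254 254 254 254 254 244 138 138 141 144 141 140 140 143 138 135 134 137 138 142 250 254 254 255 254 255 255 255 255 255
234 255 255 254 254 254 254 254 254 254 244 138 138 143 141 112 137 143 136 135 135 140 139 137 141 251 255 255 255 254 254 255 255 255 255
237 254 255 255 254 254 254 254 254 254 249 153 135 87 82 79 81 80 77 110 132 134 131 130 146 252 255 255 255 255 254 255 254 255 255
240 247 245 247 248 247 246 242 210 227 252 182 102 70 72 70 67 69 68 69 70 67 70 112 149 195 210 215 213 213 210 250 255 254 254
243 183 186 188 184 185 190 187 184 213 254 219 126 89 71 75 94 122 122 99 84 77 102 132 170 188 186 186 189 188 187 249 254 254 252
```

The bore mouth's edges (columns about 299–341 at row 232, top at row 213.5) match the predicted circle, so the bore is at (0.4985, -0.2535). I lower to just above it.

Request:
send_rows([
  {"dp": [0,0,25],"roll": 0,"jaw": 0},
  {"dp": [0,0,45],"roll": 0,"jaw": 0},
  {"dp": [0,0,52],"roll": 0,"jaw": 0},
  {"dp": [0,0,52],"roll": 0,"jaw": 0},
  {"dp": [0,0,52],"roll": 0,"jaw": 0},
])

```text
time_s: 23.05
tcp_pos: [0.499, -0.2532, 0.1118]
eef_rot: [180.0, -0.1, 0.0]
contact_force: [0.3, -0.6, -1.2]
gripper_width: 0.0138
gripper_force: 45.0
```

```bash
python3 - <<'E'
from h import *
s=r.get_state(); x=s["tcp_pos"]; print(x,s["eef_rot"],s["time_s"],s["contact_force"])
w=r.capture("wrist"); g=cv2.cvtColor(w["image"],6); cv2.imwrite("pics/w10.png",w["image"])
p=proj(w,[[.4985,-.2535,.045],[.515,-.2535,.045],[x[0],x[1],x[2]-.054],[x[0],x[1]+.016,x[2]-.048],[x[0],x[1]-.016,x[2]-.048],[x[0]+.016,x[1],x[2]-.046]]); print(p.round(1))
for v in range(215,275,4): print(v,' '.join(str(k) for k in g[v,282:360:3]))
E
```

```text
[ 0.49901172 -0.25319718  0.11180199] [ 1.79970236e+02 -1.05414371e-01  3.71178785e-02] 23.05 [ 0.33241319 -0.58973582 -1.1681799 ]
[[320.2 260.9]
 [320.3 236.2]
 [319.7 267.8]
 [292.5 271.6]
 [346.9 271.7]
 [319.7 246.9]]
215 255 255 255 255 255 255 255 255 255 255 255 255 255 255 255 255 255 255 255 255 255 255 255 255 255 239
219 255 255 255 255 255 255 255 255 255 255 255 255 255 255 255 255 255 255 255 255 255 255 255 255 255 255
223 255 255 255 255 255 255 255 255 255 255 255 255 255 255 255 255 255 255 255 255 255 255 255 255 255 255
227 255 255 255 255 255 255 255 255 255 255 255 255 255 255 255 255 255 255 255 255 255 255 255 255 255 255
231 255 255 255 255 255 255 255 255 255 255 255 255 255 255 255 255 255 255 255 255 255 255 255 255 255 255
235 255 255 255 255 255 255 255 255 255 255 255 253 250 249 254 255 255 255 255 255 255 255 255 255 255 255
239 255 255 255 255 255 255 255 255 231 197 198 191 136 202 206 199 208 233 255 255 255 255 255 255 255 255
243 255 255 255 255 255 255 247 186 108 107 116 143 177 174 153 142 199 193 175 253 255 255 255 255 255 255
247 250 250 250 254 255 229 152 111 164 201 211 218 224 224 228 223 222 211 169 143 250 255 255 255 255 255
251 241 240 242 249 253 188 134 193 206 218 221 224 229 230 231 227 227 221 215 184 169 232 242 240 242 238
255 240 240 240 245 239 148 198 204 217 225 227 229 233 233 235 232 229 203 188 185 181 222 240 241 242 241
259 239 240 240 243 212 193 209 213 221 230 240 252 255 255 253 246 237 196 189 185 183 208 240 241 242 241
263 241 240 241 234 193 206 215 250 255 255 255 255 255 255 255 255 238 234 208 190 185 180 242 242 242 241
267 239 240 240 238 187 234 255 255 255 255 255 255 255 255 255 255 239 238 237 235 205 185 233 243 243 243
271 242 240 239 236 247 255 255 255 255 255 255 255 255 255 255 255 239 237 238 238 239 212 222 240 240 243
```

Request:
send_rows([
  {"dp": [0,0,6],"roll": 0,"jaw": 0},
  {"dp": [0,0,11],"roll": 0,"jaw": 0},
  {"dp": [0,0,14],"roll": 0,"jaw": 0},
  {"dp": [0,0,16],"roll": 0,"jaw": 0},
  {"dp": [0,0,16],"roll": 0,"jaw": 0},
])

```text
time_s: 23.72
tcp_pos: [0.4981, -0.2531, 0.0944]
eef_rot: [-180.0, 0.0, 0.0]
contact_force: [0.1, -0.3, -1.5]
gripper_width: 0.014
gripper_force: 45.0
```

Request:
send_rows([
  {"dp": [0,0,1],"roll": 0,"jaw": 0},
  {"dp": [0,0,2],"roll": 0,"jaw": 0},
  {"dp": [0,0,3],"roll": 0,"jaw": 0},
  {"dp": [0,0,3],"roll": 0,"jaw": 0},
])

```text
time_s: 24.22
tcp_pos: [0.4979, -0.253, 0.0914]
eef_rot: [-180.0, 0.0, 0.0]
contact_force: [-0.9, 1.2, -0.4]
gripper_width: 0.0137
gripper_force: 45.0
```

Request:
send_rows([
  {"dp": [0,0,1],"roll": 0,"jaw": 0},
  {"dp": [0,0,2],"roll": 0,"jaw": 0},
  {"dp": [0,0,3],"roll": 0,"jaw": 0},
  {"dp": [0,0,3],"roll": 0,"jaw": 0},
])

```text
time_s: 24.72
tcp_pos: [0.4981, -0.2531, 0.0889]
eef_rot: [180.0, 0.0, 0.0]
contact_force: [-2.8, 2.9, 4.5]
gripper_width: 0.0139
gripper_force: 45.0
```

Request:
send_rows([
  {"dp": [0,0,1],"roll": 0,"jaw": 0},
  {"dp": [0,0,2],"roll": 0,"jaw": 0},
  {"dp": [0,0,3],"roll": 0,"jaw": 0},
  {"dp": [0,0,3],"roll": 0,"jaw": 0},
])

```text
time_s: 25.22
tcp_pos: [0.4981, -0.2531, 0.086]
eef_rot: [180.0, -0.0, 0.0]
contact_force: [-4.3, 2.3, 6.3]
gripper_width: 0.014
gripper_force: 45.0
```

Request:
send_rows([
  {"dp": [-0.7,-0.4,0],"roll": 0,"jaw": 0},
  {"dp": [-0.7,-0.4,0],"roll": 0,"jaw": 0},
])

```text
time_s: 25.48
tcp_pos: [0.4979, -0.2529, 0.086]
eef_rot: [180.0, -0.1, 0.0]
contact_force: [-2.5, 0.6, 4.9]
gripper_width: 0.0137
gripper_force: 45.0
```

Request:
send_rows([
  {"dp": [0,0,0.5],"roll": 0,"jaw": 0},
  {"dp": [0,0,1],"roll": 0,"jaw": 0},
  {"dp": [0,0,1],"roll": 0,"jaw": 0},
])

```text
time_s: 25.85
tcp_pos: [0.4979, -0.2529, 0.085]
eef_rot: [180.0, -0.0, 0.0]
contact_force: [-2.9, 0.5, 5.2]
gripper_width: 0.014
gripper_force: 45.0
```

Request:
send_rows([
  {"dp": [-1,-0.2,0],"roll": 0,"jaw": 0},
  {"dp": [-1,-0.2,0],"roll": 0,"jaw": 0},
])

```text
time_s: 26.1
tcp_pos: [0.4974, -0.2528, 0.085]
eef_rot: [180.0, -0.1, 0.0]
contact_force: [0.8, -0.8, 3.1]
gripper_width: 0.0137
gripper_force: 45.0
```

Request:
send_rows([
  {"dp": [0,0,0.5],"roll": 0,"jaw": 0},
  {"dp": [0,0,1],"roll": 0,"jaw": 0},
  {"dp": [0,0,1],"roll": 0,"jaw": 0},
])

```text
time_s: 26.48
tcp_pos: [0.4972, -0.2527, 0.0838]
eef_rot: [180.0, -0.1, 0.0]
contact_force: [2.0, -2.4, 4.3]
gripper_width: 0.014
gripper_force: 45.0
```

Request:
send_rows([
  {"dp": [0.4,0.3,0.5],"roll": 0,"jaw": 0},
  {"dp": [0.4,0.3,1],"roll": 0,"jaw": 0},
  {"dp": [0.4,0.3,1],"roll": 0,"jaw": 0},
])

```text
time_s: 26.85
tcp_pos: [0.4971, -0.2528, 0.0826]
eef_rot: [180.0, -0.0, 0.0]
contact_force: [3.2, -0.9, 3.1]
gripper_width: 0.014
gripper_force: 45.0
```

Request:
send_rows([
  {"dp": [0,0,0.5],"roll": 0,"jaw": 0},
  {"dp": [0,0,1],"roll": 0,"jaw": 0},
  {"dp": [0,0,1],"roll": 0,"jaw": 0},
])

```text
time_s: 27.22
tcp_pos: [0.4969, -0.2528, 0.0815]
eef_rot: [-180.0, -0.0, 0.0]
contact_force: [3.1, -0.4, 4.0]
gripper_width: 0.0137
gripper_force: 45.0
```

Request:
send_rows([
  {"dp": [0.5,0,0.4],"roll": 0,"jaw": 0},
  {"dp": [0.5,0,0.8],"roll": 0,"jaw": 0},
  {"dp": [0.5,0,0.8],"roll": 0,"jaw": 0},
])

```text
time_s: 27.6
tcp_pos: [0.4971, -0.2528, 0.0806]
eef_rot: [-180.0, 0.0, 0.0]
contact_force: [1.8, -1.2, 3.7]
gripper_width: 0.0141
gripper_force: 45.0
```

Request:
send_rows([
  {"dp": [0,0,0.4],"roll": 0,"jaw": 0},
  {"dp": [0,0,0.8],"roll": 0,"jaw": 0},
  {"dp": [0,0,0.8],"roll": 0,"jaw": 0},
])

```text
time_s: 27.98
tcp_pos: [0.4972, -0.2528, 0.0799]
eef_rot: [-180.0, 0.0, 0.0]
contact_force: [2.1, -1.5, 4.0]
gripper_width: 0.0139
gripper_force: 45.0
```

Request:
send_rows([
  {"dp": [0.3,0.2,0.3],"roll": 0,"jaw": 0},
  {"dp": [0.3,0.2,0.6],"roll": 0,"jaw": 0},
  {"dp": [0.3,0.2,0.6],"roll": 0,"jaw": 0},
])

```text
time_s: 28.35
tcp_pos: [0.4975, -0.2529, 0.0795]
eef_rot: [-180.0, 0.0, 0.0]
contact_force: [0.3, 0.2, 5.9]
gripper_width: 0.0139
gripper_force: 45.0
```

Request:
send_rows([
  {"dp": [0,0,0.3],"roll": 0,"jaw": 0},
  {"dp": [0,0,0.6],"roll": 0,"jaw": 0},
  {"dp": [0,0,0.6],"roll": 0,"jaw": 0},
])

```text
time_s: 28.72
tcp_pos: [0.4975, -0.2529, 0.0792]
eef_rot: [180.0, 0.0, 0.0]
contact_force: [-0.2, 0.3, 8.6]
gripper_width: 0.0138
gripper_force: 45.0
```

Request:
send_rows([
  {"dp": [0,0,0.3],"roll": 0,"jaw": 0},
  {"dp": [0,0,0.3],"roll": 0,"jaw": 0},
  {"dp": [0,0,0.3],"roll": 0,"jaw": 0},
])

```text
time_s: 29.1
tcp_pos: [0.4976, -0.253, 0.0791]
eef_rot: [180.0, -0.0, 0.0]
contact_force: [-0.9, -0.3, 11.6]
gripper_width: 0.0141
gripper_force: 45.0
```

```bash
python3 - <<'E'
from h import *
f=[]
for _ in range(4):
    r.capture("scene"); f.append(r.get_state()["contact_force"].round(1).tolist())
print(f,r.get_state()["tcp_pos"])
E
```

```text
[[-0.6, 1.0, 10.3], [-0.3, -0.3, 11.5], [-0.5, 0.5, 10.2], [-1.2, 1.0, 9.8]] [ 0.4976236  -0.25299748  0.07914893]
```

The force now rises steeply to about 12 N including weight with almost no travel, so the slug is home on the stop. I ease off, release and retreat.

Request:
send_rows([
  {"dp": [0,0,-0.3],"roll": 0,"jaw": 0},
  {"dp": [0,0,-0.3],"roll": 0,"jaw": 30},
  {"dp": [0,0,-0.3],"roll": 0,"jaw": 50},
  {"dp": [0,0,-0.3],"roll": 0,"jaw": 50},
  {"dp": [0,0,-0.3],"roll": 0,"jaw": 50},
])

```text
time_s: 29.92
tcp_pos: [0.4973, -0.2529, 0.0784]
eef_rot: [-180.0, 0.0, 0.0]
contact_force: [-0.6, -0.2, -0.4]
gripper_width: 0.0426
gripper_force: 0.0
```

Request:
send_rows([
  {"dp": [0,0,-15],"roll": 0,"jaw": 50},
  {"dp": [0,0,-50],"roll": 0,"jaw": 50},
  {"dp": [0,0,-90],"roll": 0,"jaw": 50},
  {"dp": [0,0,-90],"roll": 0,"jaw": 50},
  {"dp": [0,0,-90],"roll": 0,"jaw": 50},
])

```text
time_s: 30.55
tcp_pos: [0.4975, -0.2529, 0.1693]
eef_rot: [-180.0, -0.0, 0.0]
contact_force: [0.1, -0.0, -1.2]
gripper_width: 0.0441
gripper_force: 0.0
```

```bash
python3 - <<'E'
from h import *
s=r.get_state(); print(s["tcp_pos"],s["gripper_width"],s["contact_force"],s["time_s"])
w=r.capture("wrist"); g=cv2.cvtColor(w["image"],6); cv2.imwrite("pics/w11.png",w["image"])
b=.0256
p=proj(w,[[.4985,-.2535,b+.066],[.4985+.008,-.2535,b+.066],[.4985,-.2535,b+.032],[.4985,-.2535+.016,b+.032],[.4985,-.2535-.016,b+.032]]); print(p.round(1).tolist())
for v in range(int(p[1][1])-26,int(p[0][1])+20,4): print(v,' '.join(str(k) for k in g[v,280:362:3]))
c=r.capture("scene"); S=c["image"]; a=cv2.imread("pics/sc7.png")
p=proj(c,[[.4985,-.2535,b+.066],[.4985,-.2535,b+.032],[.4985,-.2535,.045],[.621,.0493,.062+.066],[.621,.0493,.062+.032]]); print(p.round(1).tolist())
G=cv2.cvtColor(S,6)
for v in range(int(p[0][1])-6,int(p[2][1])+4,2): print(v,' '.join(str(k) for k in G[v,int(p[0][0])-20:int(p[0][0])+20:2]))
print("pan R")
for v in range(int(p[3][1])-6,int(p[4][1])+20,4): print(v,' '.join(str(k) for k in G[v,int(p[3][0])-24:int(p[3][0])+24:2]))
E
```

```text
[ 0.49747628 -0.2528748   0.16925084] 0.04406269623712759 [ 0.05661481 -0.01978322 -1.2065428 ] 30.55
[[320.8, 252.9], [320.8, 241.5], [320.7, 237.7], [299.7, 237.7], [341.8, 237.7]]
215 254 254 254 254 254 254 254 254 254 231 167 150 160 167 170 159 160 187 252 254 254 254 254 254 254 254 254 254
219 254 254 254 254 254 254 254 252 186 144 235 252 253 253 254 253 252 213 158 242 254 254 254 254 254 254 254 254
223 254 253 254 254 254 254 253 189 201 252 252 253 253 253 254 253 253 253 251 187 248 254 254 254 254 254 254 254
227 254 254 253 253 254 254 246 183 253 253 252 253 249 242 243 252 253 253 253 252 215 253 254 254 253 254 254 254
231 253 253 254 254 254 253 233 247 254 253 252 184 155 157 165 167 235 253 253 253 248 253 254 254 254 254 254 254
235 254 253 253 254 253 253 245 252 254 252 230 144 160 159 163 165 155 250 253 253 251 254 254 254 254 254 254 254
239 254 254 254 253 253 253 250 253 254 251 144 148 163 167 172 167 155 245 253 253 251 241 243 243 242 241 240 240
243 254 254 254 254 254 254 253 252 253 250 138 239 253 253 253 253 222 239 253 253 216 179 176 173 178 1
[... 2246 characters left out ...]
0 35 34 30 30 34 127 143 152 141 124 65 33 33 26 39 33 30 35 46
270 31 31 37 35 38 33 35 33 34 28 128 141 147 135 119 63 30 41 36 31 37 25 30 41
274 30 36 37 29 29 31 34 31 155 217 145 143 145 133 116 108 90 44 30 31 26 34 29 31
278 40 42 38 31 24 35 17 127 225 222 157 140 140 134 114 120 216 209 29 31 39 33 32 38
282 41 36 27 28 91 173 206 150 148 204 217 220 221 221 221 224 193 114 226 171 92 28 29 32
286 22 34 170 181 156 192 225 157 123 137 143 142 135 133 129 120 113 127 214 211 185 204 177 42
290 31 210 141 207 221 220 220 166 122 131 145 140 138 131 127 116 111 95 116 229 218 215 171 219
294 32 201 187 220 213 213 216 219 123 128 136 137 132 126 121 109 106 108 153 224 216 217 221 208
```

Both pictures' numbers agree: slug 1 stands upright in the bore at the seated height, and slug 2 stands on the right pan, now down. The arm is clear, so I hand in.

```bash
python3 -c "
from plant import r
print(r.close_job())"
```

```text
the job is handed in; nothing more can be done
None
```

Slug 1, the one that started on the robot's left (placed on the left pan), dropped to its stop and is therefore the heavier; I pressed it fully home in the block at about 12 N, upright and let go, left the other on the right pan, and handed the job in at about 31 s (I can't tell which of the two is labelled slug_a).

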